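# Load the jar mixer and hold its lever at half speed

### The job

Load the bench mixer's empty pockets in number order: first the short jar into pocket 1 (one raised pip, beside the lever), then the tall jar into pocket 2 (two pips, the middle one), each lowered in, not dropped, so that it stands upright on the pocket floor; the third jar stays where it is. Only when both jars are in and let go, press the spring-loaded hold-to-run lever down half-way, until its pad is level with the top of the gauge plate beside it, never right down to its stop, and keep it there: the program finishes while the robot is still holding the lever half-way. Do not disturb the loupe or the cloth-covered weight.

Things in the scene. Friction and masses are not known exactly. Their poses are not given: they have to be found in the camera images.
- short_jar_mid (a point): Short squat white screw jar with a black lid, 49 mm across, 60 mm tall, 0.1 to 0.2 kg, loose and upright on the table. Solid to the grip: a 48 mm cylinder up to 50 mm above its underside. This point is on the jar's axis half-way up, 30 mm above its underside; z runs up the axis. Grip it with the fingertips at least 15 mm above its underside; lower and they meet the pocket's rim.
- tall_jar_mid (a point): Tall white screw jar with a red lid, 55 mm across, 80 mm tall, 0.1 to 0.2 kg, loose and upright on the table, outside the mixer. Solid to the grip: a 54 mm cylinder up to 69 mm above its underside. This point is on the jar's axis half-way up, 40 mm above its underside; z runs up the axis. Grip it with the fingertips at least 15 mm above its underside.
- third_jar_mid (a point): Third jar, 57 mm across, 75 mm tall, red lid, already standing loose in pocket 3; leave it there. This point is on its axis half-way up, 37.5 mm above its underside.
- mixer: Low bench mixer fixed to the table: grey base with an aluminium plate carrying three equal round pockets in a row, and a lever at one end. Origin on the table under the middle pocket; x points away from the robot across the mixer, y runs along the row from the lever towards pocket 3, z up. The base is 116 mm along x and reaches from y = -243 to +153 mm; the plate's top is 22 mm above the table.
- pocket_1 (a point): Centre of the floor of pocket 1 (one raised pip in front of it, next to the lever), 12 mm above the table. Pocket 62 mm in diameter, 10 mm deep, rim 22 mm above the table with a 2 mm chamfer. Neighbouring pockets are 100 mm apart.
- pocket_2 (a point): Centre of the floor of pocket 2 (two pips, the middle one); same size and height as pocket 1.
- pocket_3 (a point): Centre of the floor of pocket 3 (three pips, far from the lever); same size; the third jar stands in it.
- lever (a joint): Angle of the hold-to-run lever: 0 at rest (pad raised), grows as the pad is pushed down, 0.36 rad at its stop; half-way is 0.18 (lever horizontal). A spring returns it; pressing at the pad takes about 3.5 N to start, 6 N half-way, 8.5 N at the stop. Hinge along the mixer's y at mixer x +40, y -198 mm, 66 mm above the table; the lever points to mixer -x, its pad centre 86 mm out.
- lever_pad (a point): Centre of the top face of the lever's flat black pad (32 mm along mixer x, 40 mm along mixer y). About 89 mm above the table at rest, 74 mm half-way, 58 mm at the stop. Push it straight down from above with closed fingers.
- gauge_top (a point): Top of the fixed upright steel gauge plate, 16 mm along x, 4 mm thick, standing 38 mm beside the pad's centre on the side away from the pockets; its top is 74 mm above the table, the pad top's height when the lever is half-way.
- loupe_mid (a point): Centre of a black stand loupe, 43 mm across, 38 mm tall, loose on the table; leave alone. 19 mm above its underside.
- weight_mid (a point): Centre of a grey cloth-covered weight block, 100 x 46 x 27 mm, loose on the table; leave alone. 13.5 mm above its underside, x along its length.
Not all that is in view belongs to the job. Leave any green or yellow look-alike of the part that bears short_jar_mid alone. What is shaped like the part that bears third_jar_mid but purple or yellow is not meant.

How it is judged:
By the outcome, as a careful person would: the job done as asked, in the order asked, and still so for the second after the job is handed in, while the arm keeps its last pose, push and grip.
It also fails if it takes over 72 s, if anything falls off the work surface, if the arm or the gripper's body presses on something with over 40 N, if the wrist force passes 120 N, or if a joint passes its speed limit or range.

### The arm

A 6-joint arm with a two-finger parallel gripper is mounted at the origin on the work surface; the furniture and walls round the work are solid. World frame = base frame: x ahead of the robot, y to its left, z up, the work surface at z = 0. Lengths are in mm, angles in rad, forces in N, time in s.
With the tool pointing down it reaches from about 350 to 775 mm from the base axis. Payload 7.3 kg.
Tool frame: the origin (TCP) lies at the centre of the arm's flange, where the gripper is bolted on; the fingertips stand 178 mm ahead of it and the grasp point (between the pads) lies 159 mm ahead of it; z points along the fingers, y is the direction in which the jaws open and shut (so a half turn about z gives the same grasp; the last joint's range is limited). The gripper opens to 92 mm and grips with 3 to 60 N. Pads are 19 mm wide; open, the fingers measure 130 mm over their backs; the gripper's body (75 mm by 190 mm) begins 47 mm behind the grasp point.
Start: joints at [-1.279, 0.342, 1.524, -0, 1.275, -0.146], TCP at [222.592, -475.479, 404.741] pointing down, gripper open.
Joint ranges: [-2.53, 2.53], [-0.77, 2.02], [0.04, 2.7], [-1, 4.14], [0.28, 2.66], [-3.11, 3.11]. Speed limits (rad/s): [2.57, 2.57, 3.14, 3.14, 3.14, 3.14].

### API

Orientations are given as [roll, pitch, yaw] about the fixed x, y, z axes, in that order (R = Rz(yaw) Ry(pitch) Rx(roll)).
In Python, from plant import status, viewer, ticket gives the robot as it stands.
- The arm moves only by the tool play_rows, never from a script. Its argument "commands" is a list of rows, each an object with "offset": the shift along the tool's x, y, z in m, a list of three; "twist": the turn about the tool's z in degrees. A call has 1 to 5 rows; each row shifts and turns the commanded pose from where the row before left it, along the tool's axes as they then stand; what a row does not reach is not made up. A row lasts 1/10 s, in which the tool goes at most 50 mm and 8.59 degrees, less where a joint would pass 70% of its speed; a pose out of reach is approached as far as the arm can. A call with a gripper value outside its range is refused whole. "jaw" is the closure in counts, from 0 (fully open) to 255 (shut), set as the call begins (left out, the last holds). The fingers move at their own pace and stop on an object; the grip force is fixed at half the most. Time passes only in rows, so rows that do not move let the fingers close. It gives the time, the measured TCP pose, the force and the opening at its end, in the units of the state.
- status.get_obs(): the state, without advancing time (a new reading comes with each control period).
- viewer.capture(name): name is "scene" or "top" or "wrist"; returns the picture (420x560x3 uint8, red, green, blue); there is no depth.
- viewer.camera_params(name): a dict with "fov_y" (degrees; the focal length in pixels is half the picture's height over the tangent of half this angle, whatever the lens; pixels are square), "cx", "cy" (the principal point, pixels), "D" ([k1, k2, p1, p2, k3] as OpenCV has them; the pictures are not rectified), "rvec" (rotation vector, rad) and "tvec" (3), from world to camera coordinates, as OpenCV has them; the wrist camera has in their place "T_tool_cam" (4x4, takes a point from camera to tool coordinates, whose origin is the TCP and whose axes are the flange's). Camera axes: x right, y down, z forward; pixel columns grow to the right and rows downward; lengths in mm; the calibration is good to about 2 mm. A picture is of the moment at which its call begins: read the wrist's pose just before it. camera_params takes no time and is no camera call.
- ticket.close_job(): hands the job in, once; it reports no verdict.
The state is a dict: "time": time; "joint_positions": joint angles; "dq": joint speeds; "tau": joint torques, N m; "tool_pos": TCP position; "tcp_rot": TCP orientation; "contact_force": force on the tool from outside, world axes, zero at the start; "moment": the same for the moment, N m; "grip_width": finger opening in mm.
Only numpy, scipy, OpenCV 4.12 (cv2) and the standard library are available. Lean on these libraries where they do the work, as an engineer would, in place of code of your own. Each camera call takes 0.05 s, during which the arm holds its last target.

## Working session

There is one attempt and no reset: what is moved stays moved. The work goes in short steps, Python scripts to look and compute and a tool call to move; the robot and the scene stay as the last step left them, time stands still between calls to the robot, and variables do not carry over. Pictures are saved under pics/ and viewed, and the job is handed in when it is done.

Besides the shell and the picture viewer there is one more tool, called by a JSON object that holds its "api" and its "payload". play_rows: Moves the arm, as the interface text tells. Its arguments: {"type":"object","properties":{"commands":{"type":"array"},"jaw":{"type":"number"}},"required":["commands"]}

```bash
ls; mkdir -p pics
python3 - <<'E'
from plant import status, viewer
import cv2
o=status.get_obs(); print(o)
for n in ("scene","top","wrist"):
    im=viewer.capture(n); cv2.imwrite(f"pics/{n}0.png",im[:,:,::-1]); print(n,viewer.camera_params(n))
E
```

```text
pics
{'time': 0.0, 'joint_positions': array([-1.27901372e+00,  3.42732400e-01,  1.52503655e+00, -1.37551024e-05,
        1.27541016e+00, -1.45997976e-01]), 'dq': array([ 1.00385303e-04, -3.27588192e-05, -6.08423483e-04, -5.11272335e-04,
        3.50159009e-04, -1.39921915e-04]), 'tau': array([-9.74494251e-04, -4.31253290e+01, -2.44216543e+01,  7.16197933e-02,
        5.59253432e-02, -1.10830288e-04]), 'tool_pos': array([ 222.54183814, -475.34397883,  404.03291173]), 'tcp_rot': array([-3.14002117e+00, -2.17783677e-04,  4.37784423e-01]), 'contact_force': array([-0.14519432, -0.69461829,  0.70312458]), 'moment': array([ 0.01373967, -0.02449985, -0.00874284]), 'grip_width': 91.46875088964063}
scene {'fov_y': 46.4854402356055, 'cx': 289.90508301505525, 'cy': 203.82501831283176, 'D': array([-0.08252925,  0.        ,  0.        ,  0.        ,  0.        ]), 'rvec': array([ 0.83684848, -2.47103927,  1.16551809]), 'tvec': array([ 435.97532833,  253.14629816, 1102.13432364])}
top {'fov_y': 42.67026054551877, 'cx': 283.0830577208622, 'cy': 213.72233465506397, 'D': array([-0.10671513,  0.        ,  0.        ,  0.        ,  0.        ]), 'rvec': array([ 2.19426805, -2.16748884,  0.12613844]), 'tvec': array([ -17.52794591,  538.71987958, 1321.31593702])}
wrist {'fov_y': 58.19490384695001, 'cx': 274.63057711162435, 'cy': 199.18919992820048, 'D': array([-0.06477531,  0.        ,  0.        ,  0.        ,  0.        ]), 'T_tool_cam': array([[ 5.76996719e-04, -9.67584862e-01, -2.52545446e-01,
         6.62487398e+01],
       [ 9.99999609e-01,  3.89121718e-04,  7.93869829e-04,
        -9.91202906e-01],
       [-6.69865510e-04, -2.52545806e-01,  9.67584708e-01,
         2.01290058e+01],
       [ 0.00000000e+00,  0.00000000e+00,  0.00000000e+00,
         1.00000000e+00]])}
```

View pics/scene0.png

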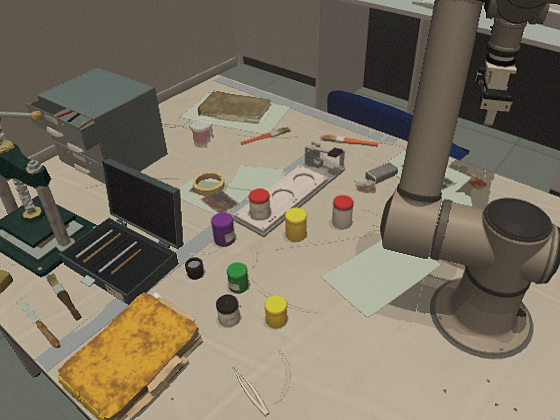

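View pics/top0.png

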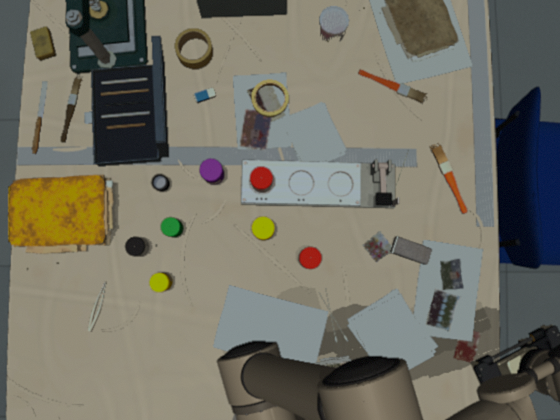

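View pics/wrist0.png

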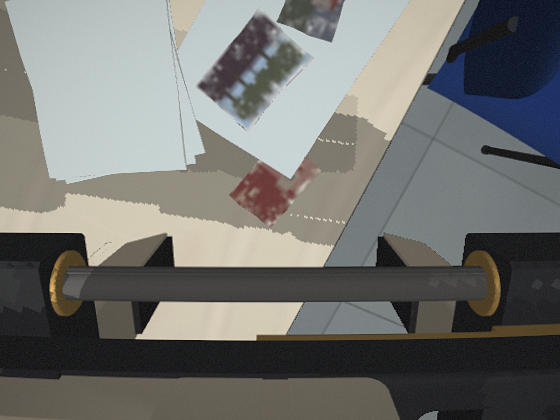

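The top view shows these:
- Black lid at (136,246), the short jar. Its look-alikes are green at (171,227), yellow at (160,282) and the loupe at (160,182).
- Loose red lid at (310,258), the tall jar. Its look-alikes are the red lid in pocket 3 at (261,178), yellow at (263,228) and purple at (211,171).
- Lever at (383,185) and the cloth-covered weight at (411,250).

Next I'll measure and check with close crops.

```bash
cat > h.py <<'E'
import numpy as np, cv2
from scipy.spatial.transform import Rotation as R
from plant import status, viewer
def ext(n,obs=None):
    p=viewer.camera_params(n)
    f=210/np.tan(np.radians(p['fov_y']/2))
    K=np.array([[f,0,p['cx']],[0,f,p['cy']],[0,0,1]])
    if 'rvec' in p:
        Rc=cv2.Rodrigues(p['rvec'])[0]; t=p['tvec']
        return K,p['D'],Rc,t
    T=np.eye(4); T[:3,:3]=R.from_euler('xyz',obs['tcp_rot']).as_matrix(); T[:3,3]=obs['tool_pos']
    W=np.linalg.inv(T@p['T_tool_cam'])
    return K,p['D'],W[:3,:3],W[:3,3]
def cast(n,px,z,obs=None):
    K,D,Rc,t=ext(n,obs)
    u=cv2.undistortPoints(np.array(px,float).reshape(-1,1,2),K,D).reshape(-1,2)
    d=np.c_[u,np.ones(len(u))]@Rc; c=-Rc.T@t
    return c+d*((z-c[2])/d[:,2])[:,None]
def proj(n,P,obs=None):
    K,D,Rc,t=ext(n,obs)
    return cv2.projectPoints(np.array(P,float).reshape(-1,1,3),cv2.Rodrigues(Rc)[0],t,K,D)[0].reshape(-1,2)
def blobs(m,amin=60):
    n,l,s,c=cv2.connectedComponentsWithStats(m.astype(np.uint8))
    return [(s[i,4],c[i].round(1),s[i,:4]) for i in range(1,n) if s[i,4]>amin]
def save(name,im): cv2.imwrite(f'pics/{name}.png',np.ascontiguousarray(im[:,:,::-1]))
E
python3 - <<'E'
from h import *
im=cv2.imread('pics/top0.png'); 
crop=im[150:300,120:420]; cv2.imwrite('pics/crop0.png',cv2.resize(crop[:, 110:290],None,fx=4,fy=4,interpolation=cv2.INTER_CUBIC))
cv2.imwrite('pics/crop1.png',cv2.resize(im[160:300,110:240],None,fx=4,fy=4,interpolation=cv2.INTER_CUBIC))
hsv=cv2.cvtColor(im,cv2.COLOR_BGR2HSV); h,s,v=cv2.split(hsv)
red=((h<8)|(h>172))&(s>170)&(v>90)
for b in blobs(red): print('red',b, cast('top',b[1],80), cast('top',b[1],87))
blk=(v<60); blk[:165]=0; blk[300:]=0
for b in blobs(blk): print('blk',b,cast('top',b[1],60))
E
```

```text
red (np.int32(379), array([261. , 177.9]), array([251, 167,  22,  22], dtype=int32)) [[620.08603944  44.53878846  80.        ]] [[618.93759327  44.37248634  87.        ]]
red (np.int32(367), array([309.8, 257.4]), array([299, 247,  22,  22], dtype=int32)) [[429.58634586 -75.00202925  80.        ]] [[429.47393889 -74.51820448  87.        ]]
blk (np.int32(3697), array([517.6, 215.5]), array([497, 165,  45, 104], dtype=int32)) [[ 538.9302828  -600.72232067   60.        ]]
blk (np.int32(73), array([217.6, 179.1]), array([207, 170,  17,  14], dtype=int32)) [[618.95568944 151.61767436  60.        ]]
blk (np.int32(106), array([161.7, 183.2]), array([152, 174,  18,  17], dtype=int32)) [[607.09031693 289.19435493  60.        ]]
blk (np.int32(241), array([384. , 199.2]), array([375, 192,  22,  14], dtype=int32)) [[ 574.91747611 -258.97702263   60.        ]]
blk (np.int32(320), array([135.8, 246. ]), array([126, 237,  22,  19], dtype=int32)) [[451.86030161 347.7086553   60.        ]]
blk (np.int32(210), array([446.9, 274.6]), array([441, 262,  12,  27], dtype=int32)) [[ 390.5447673  -414.89354851   60.        ]]
```

```bash
sleep 0
```

```text
(no output)
```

View pics/crop0.png

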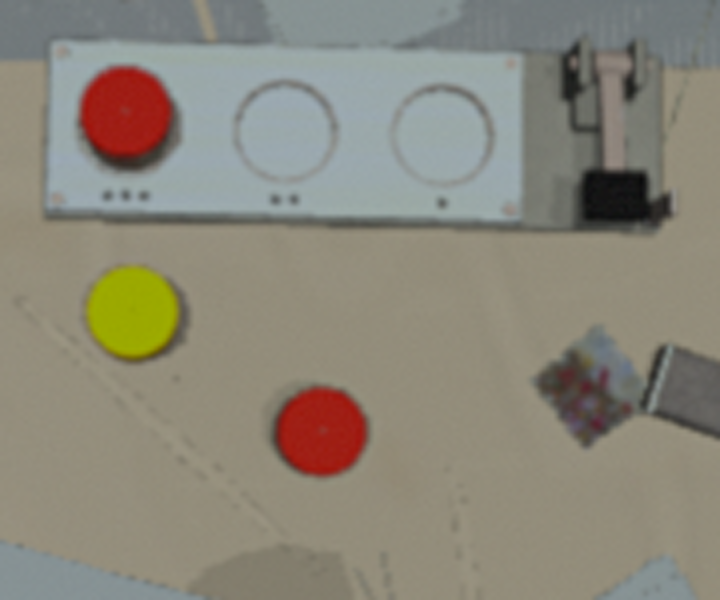

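View pics/crop1.png

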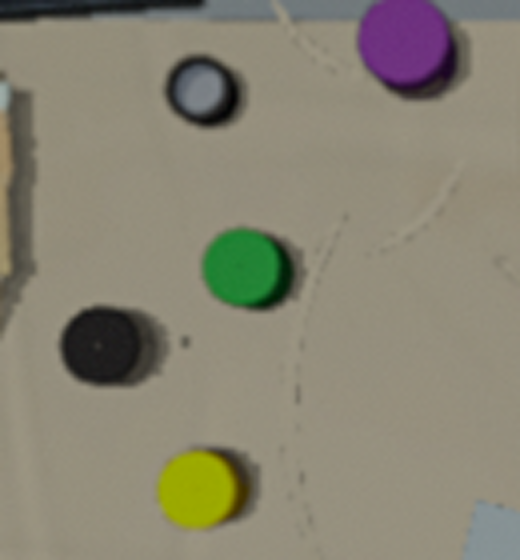

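Run:
```python
from h import *
for n,p,z in [('p2',(301.1,182.6),22),('p1',(340.4,183.4),22),('pad',(383,198.5),89),('green',(171,227),60),('yel',(160,282),60),('yel2',(263,228),75),('weight',(411,250),27),('loupe',(160.5,182.5),38),('L edge book',(108,210),20),('purple',(211,171),75),('bookfar',(108,245),20)]:
    print(n,cast('top',p,z).round(0))
```

```text
p2 [[619. -56.  22.]]
p1 [[ 619. -156.   22.]]
pad [[ 573. -250.   89.]]
green [[499. 263.  60.]]
yel [[366. 286.  60.]]
yel2 [[499.  38.  75.]]
weight [[ 451. -334.   27.]]
loupe [[612. 297.  38.]]
L edge book [[543. 433.  20.]]
purple [[636. 167.  75.]]
bookfar [[455. 429.  20.]]
```

{"api": "play_rows", "payload": {"commands": [{"offset": [0.048,-0.0134,0],"twist": 0},{"offset": [0.048,-0.0134,0],"twist": 0},{"offset": [0.048,-0.0134,0],"twist": 0},{"offset": [0.048,-0.0134,0],"twist": 0},{"offset": [0.048,-0.0134,0],"twist": 0}]}}

```text
time: 0.65
tool_pos: [412.7, -311.5, 404.6]
tcp_rot: [-3.141, 0.0, 0.437]
contact_force: [0.1, -0.9, -0.6]
grip_width: 91.6
```

{"api": "play_rows", "payload": {"commands": [{"offset": [0.048,-0.0134,0],"twist": 0},{"offset": [0.048,-0.0134,0],"twist": 0},{"offset": [0.048,-0.0134,0],"twist": 0},{"offset": [0.048,-0.0134,0],"twist": 0},{"offset": [0.048,-0.0134,0],"twist": 0}]}}

```text
time: 1.15
tool_pos: [601.8, -148.9, 404.4]
tcp_rot: [-3.141, 0.0, 0.438]
contact_force: [1.2, -1.5, 0.6]
grip_width: 91.8
```

{"api": "play_rows", "payload": {"commands": [{"offset": [0,0,0],"twist": -8.1},{"offset": [0,0,0],"twist": -8.1},{"offset": [0,0,0],"twist": -8.1},{"offset": [0,0,0],"twist": -8.1},{"offset": [0,0,0],"twist": -8.1}]}}

```text
time: 1.65
tool_pos: [600.5, -150.5, 404.2]
tcp_rot: [-3.141, 0.0, 1.151]
contact_force: [0.2, 0.4, 0.1]
grip_width: 91.6
```

{"api": "play_rows", "payload": {"commands": [{"offset": [0,0,0],"twist": -8.1},{"offset": [0,0,0],"twist": -8.1},{"offset": [0,0,0],"twist": -8.1},{"offset": [0,0,0],"twist": 0},{"offset": [0,0,0],"twist": 0}]}}

```text
time: 2.15
tool_pos: [600.5, -150.6, 404.4]
tcp_rot: [-3.141, -0.0, 1.565]
contact_force: [0.3, -1.0, 1.0]
grip_width: 92.1
```

Run:
```python
from h import *
import pickle
o=status.get_obs(); im=viewer.capture('wrist'); save('w1',im); pickle.dump(o,open('w1.pkl','wb'))
print(o['tool_pos'],o['tcp_rot'],o['joint_positions'])
```

```text
[ 600.51395805 -150.62718398  404.4383463 ] [-3.14110593e+00 -1.45429614e-04  1.56493904e+00] [-3.69468589e-01  5.18178187e-01  1.24474588e+00 -3.78773345e-05
  1.37917522e+00 -3.63604119e-01]
```

View pics/w1.png

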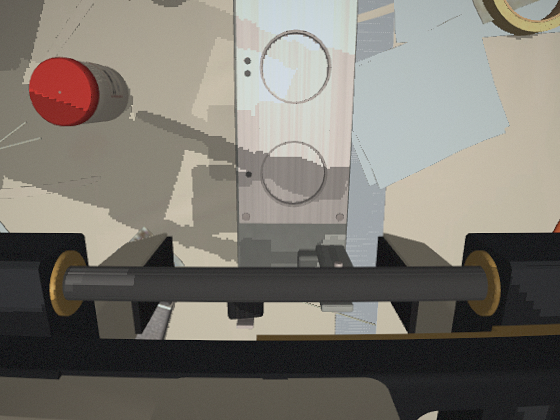

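The wrist view shows the pocket 2 rim at about (295,67), the pocket 1 rim at (293,173), one pip beside each-numbered pocket as expected, and the tall jar's lid at (64,91). Next I'll fit the rims.

Run:
```python
from h import *
import pickle
o=pickle.load(open('w1.pkl','rb')); im=cv2.imread('pics/w1.png')
# rim fit: radial darkest edge, cast to z=22, least squares circle
g=cv2.GaussianBlur(cv2.cvtColor(im,cv2.COLOR_BGR2GRAY),(3,3),0).astype(float)
from scipy.optimize import least_squares
for nm,c0 in [('p1',np.array([619,-156.])),('p2',np.array([619,-56.]))]:
  c=cast('wrist',[(293,173) if nm=='p1' else (295,67)],22,o)[0,:2]
  for it in range(3):
    pts=[]
    for a in np.linspace(0,2*np.pi,72,endpoint=False):
        rr=np.arange(26,38,.4); P=np.c_[c[0]+rr*np.cos(a),c[1]+rr*np.sin(a),np.full(len(rr),22)]
        px=proj('wrist',P,o).astype(np.float32)
        v=cv2.remap(g.astype(np.float32),px[:,0].copy(),px[:,1].copy(),cv2.INTER_LINEAR).ravel()
        k=np.argmin(v-cv2.blur(v[None],(9,1)).ravel() if 0 else v); pts.append(P[k,:2])
    pts=np.array(pts)
    f=lambda x:np.hypot(pts[:,0]-x[0],pts[:,1]-x[1])-x[2]
    r=least_squares(f,[*c,31],loss='soft_l1',f_scale=.7); c=r.x[:2]
  print(nm,r.x, np.median(abs(f(r.x))))
hsv=cv2.cvtColor(im,cv2.COLOR_BGR2HSV); h,s,v=cv2.split(hsv)
red=((h<8)|(h>172))&(s>150)&(v>60)
cs,_=cv2.findContours(red.astype(np.uint8),0,1); k=max(cs,key=cv2.contourArea)
for b in blobs(red,200): print(b)
hull=cv2.convexHull(k).reshape(-1,2); P=cast('wrist',hull,80,o); print('tall', cv2.fitEllipse(P[:,:2].astype(np.float32)))
# pips
dark=(g<70)
for p in [(248,61),(248,73),(249,174)]: print(cast('wrist',[p],23,o).round(1))
print(cast('wrist',[(246,216),(340,216)],22,o))
```

```text
p1 [ 616.65365245 -150.9318571    30.6169314 ] 0.20593231968682524
p2 [617.63932151 -53.2303331   30.75764366] 0.05944505224643315
(np.int32(3744), array([63.4, 91.4]), array([29, 58, 70, 68], dtype=int32))
tall ((430.77166748046875, -73.04830932617188), (53.42057800292969, 57.55647659301758), 86.07331848144531)
[[575.  -46.9  23. ]]
[[574.8 -57.5  23. ]]
[[ 573.8 -151.7   23. ]]
[[ 569.76168806 -194.70585907   22.        ]
 [ 664.29839239 -195.21946975   22.        ]]
```

{"api": "play_rows", "payload": {"commands": [{"offset": [0.045,0,0],"twist": 0},{"offset": [0.045,-0.0165,0],"twist": 0},{"offset": [0,0,0],"twist": 8.55},{"offset": [0,0,0],"twist": 8.55},{"offset": [0,0,0],"twist": 8.55}]}}

```text
time: 2.7
tool_pos: [584.1, -60.0, 404.9]
tcp_rot: [3.141, 0.0, 1.113]
contact_force: [0.3, 0.1, -0.6]
grip_width: 92.1
```

{"api": "play_rows", "payload": {"commands": [{"offset": [0,0,0],"twist": 8.55},{"offset": [0,0,0],"twist": 8.55},{"offset": [0,0,0],"twist": 8.55},{"offset": [0,0,0],"twist": 8.55},{"offset": [0,0,0],"twist": 8.55}]}}

```text
time: 3.2
tool_pos: [584.2, -60.6, 404.7]
tcp_rot: [3.142, 0.0, 0.366]
contact_force: [0.0, -0.3, 0.8]
grip_width: 91.6
```

{"api": "play_rows", "payload": {"commands": [{"offset": [0,0,0],"twist": 8.55},{"offset": [0,0,0],"twist": 8.55},{"offset": [0,0,0],"twist": 8.55},{"offset": [0,0,0],"twist": 8.55},{"offset": [0,0,0],"twist": 8.55}]}}

```text
time: 3.7
tool_pos: [584.2, -60.6, 404.7]
tcp_rot: [3.141, 0.0, -0.38]
contact_force: [0.4, -0.1, -0.3]
grip_width: 91.9
```

{"api": "play_rows", "payload": {"commands": [{"offset": [0,0,0],"twist": 8.55},{"offset": [0,0,0],"twist": 8.55},{"offset": [0,0,0],"twist": 8.55},{"offset": [0,0,0],"twist": 8.55},{"offset": [0,0,0],"twist": 8.55}]}}

```text
time: 4.2
tool_pos: [584.2, -60.6, 404.7]
tcp_rot: [3.141, -0.0, -1.126]
contact_force: [-1.1, 0.2, -0.4]
grip_width: 91.8
```

{"api": "play_rows", "payload": {"commands": [{"offset": [0,0,0],"twist": 8.55},{"offset": [0,0,0],"twist": 8.55},{"offset": [0,0,0],"twist": 8.55},{"offset": [0,0,0],"twist": 0},{"offset": [0,0,0],"twist": 0}]}}

```text
time: 4.7
tool_pos: [584.2, -60.6, 404.7]
tcp_rot: [-3.142, -0.0, -1.562]
contact_force: [-0.5, 0.3, -0.1]
grip_width: 91.9
```

```bash
cat >> h.py <<'E'
from scipy.optimize import least_squares
def rim(im,o,c,r0=26,r1=38,z=22):
  g=cv2.GaussianBlur(cv2.cvtColor(im,cv2.COLOR_RGB2GRAY),(3,3),0).astype(np.float32); c=np.array(c,float)
  for it in range(4):
    pts=[]
    for a in np.linspace(0,2*np.pi,72,endpoint=False):
        rr=np.arange(r0,r1,.4); P=np.c_[c[0]+rr*np.cos(a),c[1]+rr*np.sin(a),np.full(len(rr),z)]
        px=proj('wrist',P,o).astype(np.float32)
        v=cv2.remap(g,px[:,0].copy(),px[:,1].copy(),cv2.INTER_LINEAR).ravel()
        pts.append(P[np.argmin(v),:2])
    pts=np.array(pts)
    f=lambda x:np.hypot(pts[:,0]-x[0],pts[:,1]-x[1])-x[2]
    r=least_squares(f,[*c,31],loss='soft_l1',f_scale=.7); c=r.x[:2]
  return r.x,np.median(abs(f(r.x)))
def lid(im,o,z,red=True):
    h,s,v=cv2.split(cv2.cvtColor(im,cv2.COLOR_RGB2HSV))
    m=((h<8)|(h>172))&(s>150)&(v>60) if red else v<60
    out=[]
    for k in cv2.findContours(m.astype(np.uint8),0,1)[0]:
        if cv2.contourArea(k)>600:
            hull=cv2.convexHull(k).reshape(-1,2); P=cast('wrist',hull,z,o)
            out.append((k.reshape(-1,2).mean(0).round(0),cv2.fitEllipse(P[:,:2].astype(np.float32))))
    return out
E
python3 - <<'E'
from h import *
import pickle
o=status.get_obs(); im=viewer.capture('wrist'); save('w2',im); pickle.dump(o,open('w2.pkl','wb'))
print(o['tool_pos'],o['tcp_rot'])
for c in ((617,-153),(617,-54)): print(rim(im,o,c))
print(lid(im,o,80))
E
```

```text
[584.19107934 -60.5823026  404.70156925] [-3.14157307e+00 -5.43429313e-05 -1.56227334e+00]
(array([ 616.07928287, -151.67147666,   30.82097531]), np.float64(0.022121172254616184))
(array([617.42593031, -53.80892038,  30.61762969]), np.float64(0.20290653451367113))
[(array([233., 313.]), ((619.5943603515625, 51.5312385559082), (53.61965560913086, 55.87088394165039), 90.11663818359375)), (array([457., 170.]), ((430.3868408203125, -74.01407623291016), (53.22336196899414, 57.24106979370117), 71.797119140625))]
```

View pics/w2.png

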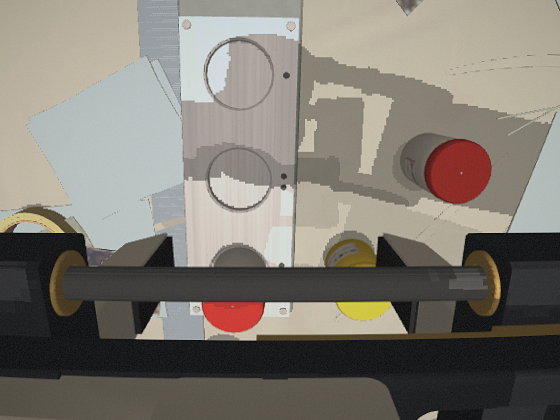

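{"api": "play_rows", "payload": {"commands": [{"offset": [0,0,0],"twist": -8.55},{"offset": [0,0,0],"twist": -8.55},{"offset": [0,0,0],"twist": -8.55},{"offset": [0,0,0],"twist": -8.55},{"offset": [0,0,0],"twist": -8.55}]}}

```text
time: 5.25
tool_pos: [584.2, -60.6, 404.7]
tcp_rot: [3.142, -0.0, -0.81]
contact_force: [-0.4, -0.5, 0.3]
grip_width: 91.7
```

{"api": "play_rows", "payload": {"commands": [{"offset": [0,0,0],"twist": -8.55},{"offset": [0,0,0],"twist": -8.55},{"offset": [0,0,0],"twist": -8.55},{"offset": [0,0,0],"twist": -8.55},{"offset": [0,0,0],"twist": -8.55}]}}

```text
time: 5.75
tool_pos: [584.2, -60.6, 404.7]
tcp_rot: [3.142, -0.0, -0.064]
contact_force: [-0.3, 0.7, -0.1]
grip_width: 91.7
```

{"api": "play_rows", "payload": {"commands": [{"offset": [0,0,0],"twist": -8.55},{"offset": [0,0,0],"twist": -8.55},{"offset": [0,0,0],"twist": -8.55},{"offset": [0,0,0],"twist": -8.55},{"offset": [0,0,0],"twist": -8.55}]}}

```text
time: 6.25
tool_pos: [584.2, -60.6, 404.7]
tcp_rot: [3.141, 0.0, 0.682]
contact_force: [0.2, 0.9, 0.1]
grip_width: 92.3
```

{"api": "play_rows", "payload": {"commands": [{"offset": [0,0,0],"twist": -8.55},{"offset": [0,0,0],"twist": -8.55},{"offset": [0,0,0],"twist": -8.55},{"offset": [0,0,0],"twist": -8.55},{"offset": [0,0,0],"twist": -8.55}]}}

```text
time: 6.75
tool_pos: [584.2, -60.6, 404.7]
tcp_rot: [3.142, 0.0, 1.428]
contact_force: [0.5, 0.4, -0.8]
grip_width: 91.9
```

{"api": "play_rows", "payload": {"commands": [{"offset": [0,0,0],"twist": -8.5},{"offset": [0.042,-0.0147,0.0078],"twist": 0},{"offset": [0.042,-0.0147,0.0078],"twist": 0},{"offset": [0.042,-0.0147,0.0078],"twist": 0},{"offset": [0.042,-0.0147,0.0078],"twist": 0}]}}

```text
time: 7.25
tool_pos: [525.1, 108.9, 373.4]
tcp_rot: [3.141, -0.0, 1.569]
contact_force: [-0.1, 0.1, 0.2]
grip_width: 91.7
```

{"api": "play_rows", "payload": {"commands": [{"offset": [0.042,-0.0147,0.0078],"twist": 0},{"offset": [0.042,-0.0147,0.0078],"twist": 0},{"offset": [0.042,-0.0147,0.0078],"twist": 0},{"offset": [0.042,-0.0147,0.0078],"twist": 0},{"offset": [0.042,-0.0147,0.0078],"twist": 0}]}}

```text
time: 7.75
tool_pos: [452.2, 319.4, 334.4]
tcp_rot: [3.141, -0.0, 1.57]
contact_force: [0.9, -0.1, -0.2]
grip_width: 91.6
```

{"api": "play_rows", "payload": {"commands": [{"offset": [0,0,0],"twist": 0},{"offset": [0,0,0],"twist": 0}]}}

```text
time: 7.95
tool_pos: [452.5, 318.5, 334.3]
tcp_rot: [-3.141, 0.001, 1.572]
contact_force: [0.4, -0.1, -0.1]
grip_width: 91.3
```

Run:
```python
from h import *
o=status.get_obs(); im=viewer.capture('wrist'); save('w3',im)
print(o['tool_pos'],o['tcp_rot'])
print(lid(im,o,60,False)); print(proj('wrist',[[452,348,60]],o))
```

```text
[452.53357277 318.53279775 334.25625887] [-3.14136832e+00  6.23325852e-04  1.57189653e+00]
[(array([263., 304.]), ((441.3003234863281, 228.138671875), (67.36921691894531, 247.9510040283203), 88.14876556396484)), (array([319., 297.]), ((499.981689453125, 224.22726440429688), (226.74655151367188, 659.3840942382812), 87.8918685913086)), (array([275., 147.]), ((450.79345703125, 355.8436279296875), (46.84135437011719, 47.96354293823242), 178.23562622070312)), (array([545., 107.]), ((637.3178100585938, 381.21197509765625), (36.32046890258789, 154.9214630126953), 7.732260227203369))]
[[276.32385813 158.96331972]]
```

View pics/w3.png

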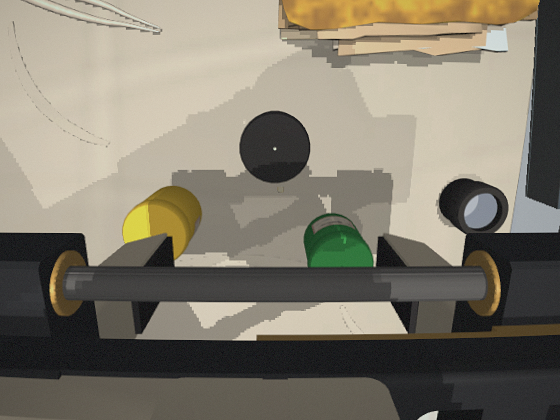

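Run:
```python
from h import *
im=viewer.capture('scene'); save('s1',im); it=viewer.capture('top'); save('t1',it)
for n in ('scene','top'):
  for P in ([452,348,60],[450.8,355.8,60],[430,-73.5,80],[617,-152.4,22],[618,-52.4,22],[573,-250,89]): print(n,P,proj(n,P).round(1))
cv2.imwrite('pics/s1c.png',cv2.resize(im[180:340,180:380,::-1],None,fx=4,fy=4,interpolation=cv2.INTER_CUBIC))
cv2.imwrite('pics/t1c.png',cv2.resize(it[150:300,110:240,::-1],None,fx=4,fy=4,interpolation=cv2.INTER_CUBIC))
```

```text
scene [452, 348, 60] [[228.4 299.6]]
scene [450.8, 355.8, 60] [[226.3 302.1]]
scene [430, -73.5, 80] [[342.4 200. ]]
scene [617, -152.4, 22] [[303.3 178.4]]
scene [618, -52.4, 22] [[282.5 194.7]]
scene [573, -250, 89] [[334.4 150.4]]
top [452, 348, 60] [[135.7 245.9]]
top [450.8, 355.8, 60] [[132.5 246.4]]
top [430, -73.5, 80] [[309.2 257.2]]
top [617, -152.4, 22] [[339.2 184. ]]
top [618, -52.4, 22] [[299.8 183. ]]
top [573, -250, 89] [[382.8 198.5]]
```

View pics/s1c.png

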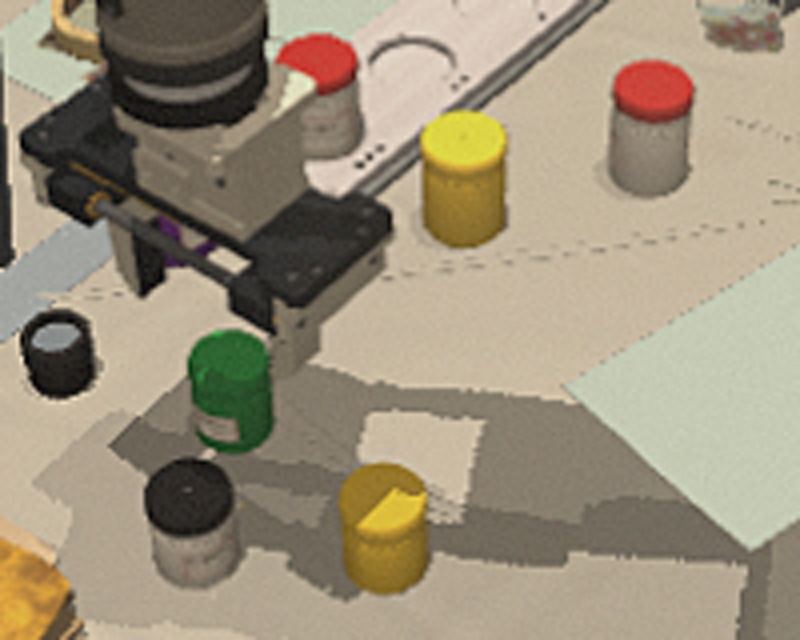

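View pics/t1c.png

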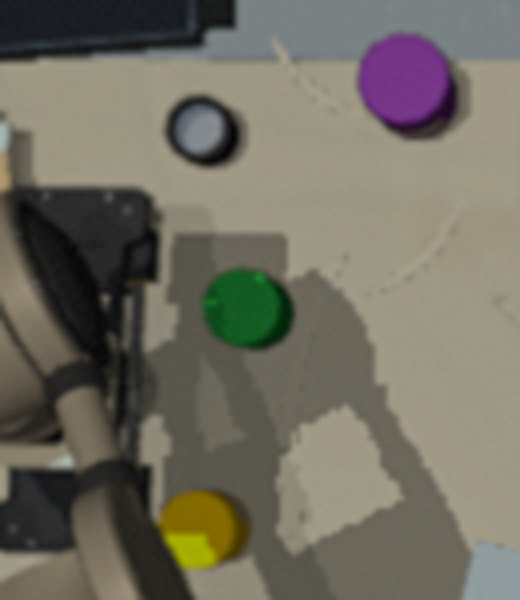

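The wrist view puts the black lid at (275,147), which is about (451,355). The scene view agrees with that: lid at (227,303) against a prediction of (226,302). The top view gives y about 7 mm smaller, so I trust the wrist and scene views. Now going down for the grasp.

{"api": "play_rows", "payload": {"commands": [{"offset": [0.018,-0.001,0],"twist": 0},{"offset": [0.018,0,0.01],"twist": 0},{"offset": [0,0,0.04],"twist": 0},{"offset": [0,0,0.04],"twist": 0},{"offset": [0,0,0],"twist": 0}]}}

```text
time: 8.6
tool_pos: [450.4, 353.5, 238.9]
tcp_rot: [-3.132, 0.006, 1.568]
contact_force: [-0.6, 0.2, 0.2]
grip_width: 91.8
```

Run:
```python
from h import *
o=status.get_obs(); im=viewer.capture('wrist'); save('w4',im); save('s4',viewer.capture('scene'))
print(o['tool_pos'],o['tcp_rot'])
```

```text
[450.44365758 353.54238901 238.93381007] [-3.13212907  0.00555549  1.5681802 ]
```

View pics/w4.png

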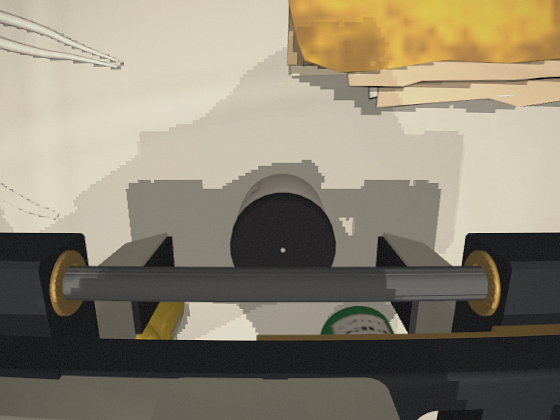

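The lid's centre dot is now at (282,250), between the open fingers.

Run:
```python
from h import *
o=status.get_obs(); o['tool_pos'][2]=238.93
print(o['time'],o['tool_pos'],o['tcp_rot'])
print(cast('wrist',[(282,250)],60,o))
```

```text
8.7 [452.28906244 354.34122132 238.93      ] [-3.14044782e+00  6.51134960e-04  1.56806785e+00]
[[453.84401813 356.89432375  60.        ]]
```

{"api": "play_rows", "payload": {"commands": [{"offset": [0.002,0,0.02],"twist": 0},{"offset": [0,0,0.021],"twist": 0},{"offset": [0,0,0],"twist": 0},{"offset": [0,0,0],"twist": 0}]}}

```text
time: 9.1
tool_pos: [452.8, 356.3, 205.4]
tcp_rot: [3.139, -0.001, 1.568]
contact_force: [0.4, -0.5, 0.4]
grip_width: 92.0
```

{"api": "play_rows", "payload": {"commands": [{"offset": [0,0,0],"twist": 0},{"offset": [0,0,0],"twist": 0},{"offset": [0,0,0],"twist": 0},{"offset": [0,0,0],"twist": 0},{"offset": [0,0,0],"twist": 0}], "jaw": 255}}

```text
time: 9.6
tool_pos: [452.1, 355.8, 203.7]
tcp_rot: [3.141, -0.0, 1.568]
contact_force: [0.5, -0.5, -0.2]
grip_width: 56.5
```

{"api": "play_rows", "payload": {"commands": [{"offset": [0,0,0],"twist": 0},{"offset": [0,0,0],"twist": 0},{"offset": [0,0,0],"twist": 0},{"offset": [0,0,0],"twist": 0},{"offset": [0,0,0],"twist": 0}]}}

```text
time: 10.1
tool_pos: [452.1, 355.8, 203.5]
tcp_rot: [-3.142, 0.0, 1.568]
contact_force: [0.0, 0.1, 0.7]
grip_width: 47.6
```

{"api": "play_rows", "payload": {"commands": [{"offset": [0,0,-0.02],"twist": 0},{"offset": [0,0,-0.035],"twist": 0},{"offset": [0,0,-0.035],"twist": 0},{"offset": [0,0,-0.03],"twist": 0},{"offset": [-0.02,0.006,0],"twist": 0}]}}

```text
time: 10.6
tool_pos: [458.3, 337.5, 327.8]
tcp_rot: [3.134, -0.005, 1.57]
contact_force: [0.9, -1.0, -1.6]
grip_width: 47.3
```

{"api": "play_rows", "payload": {"commands": [{"offset": [-0.04,0.013,0],"twist": 0},{"offset": [-0.04,0.013,0],"twist": 0},{"offset": [-0.04,0.013,0],"twist": 0},{"offset": [-0.04,0.013,0],"twist": 0},{"offset": [-0.04,0.013,0],"twist": 0}]}}

```text
time: 11.1
tool_pos: [522.6, 134.0, 323.2]
tcp_rot: [-3.141, 0.0, 1.568]
contact_force: [1.3, 0.6, -1.7]
grip_width: 47.1
```

{"api": "play_rows", "payload": {"commands": [{"offset": [-0.04,0.013,0],"twist": 0},{"offset": [-0.04,0.013,0],"twist": 0},{"offset": [-0.04,0.013,0],"twist": 0},{"offset": [-0.04,0.013,0],"twist": 0},{"offset": [-0.04,0.013,0],"twist": 0}]}}

```text
time: 11.6
tool_pos: [587.0, -66.3, 323.1]
tcp_rot: [-3.141, -0.0, 1.568]
contact_force: [0.2, 0.3, -2.4]
grip_width: 47.4
```

{"api": "play_rows", "payload": {"commands": [{"offset": [-0.04,0.013,0],"twist": 0},{"offset": [-0.04,0.013,0],"twist": 0},{"offset": [0,0,0],"twist": 0},{"offset": [0,0,0],"twist": 0},{"offset": [0,0,0],"twist": 0}]}}

```text
time: 12.1
tool_pos: [612.3, -143.8, 323.0]
tcp_rot: [-3.14, -0.001, 1.568]
contact_force: [-0.2, 0.4, -1.4]
grip_width: 47.3
```

Run:
```python
from h import *
o=status.get_obs(); im=viewer.capture('wrist'); save('w5',im)
print(o['tool_pos'],o['tcp_rot'],o['grip_width'],o['contact_force'])
print(rim(im,o,(617,-152.4)), rim(im,o,(618,-52.4)))
```

```text
[ 612.34449991 -143.81073107  323.02993609] [-3.14027421e+00 -8.09049513e-04  1.56841962e+00] 47.314441004796876 [-0.17945434  0.41824698 -1.39582925]
(array([ 617.46829724, -148.58121252,   29.19421132]), np.float64(1.1106195827002399)) (array([617.8733466 , -53.07181819,  30.4271445 ]), np.float64(0.04590518300491375))
```

View pics/w5.png

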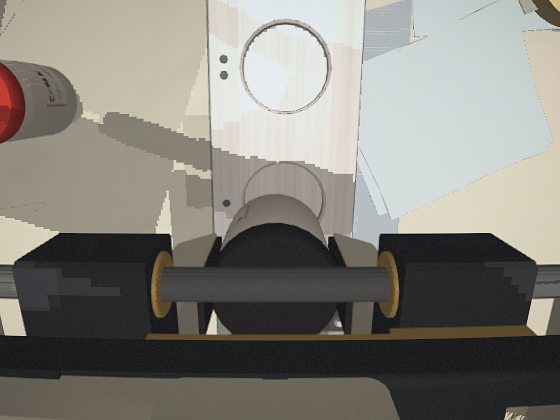

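{"api": "play_rows", "payload": {"commands": [{"offset": [-0.0092,0.0047,0.02],"twist": 0},{"offset": [0,0,0.03],"twist": 0},{"offset": [0,0,0.03],"twist": 0},{"offset": [0,0,0.005],"twist": 0},{"offset": [0,0,0],"twist": 0}]}}

```text
time: 12.65
tool_pos: [617.2, -152.9, 238.2]
tcp_rot: [-3.14, -0.001, 1.569]
contact_force: [-0.3, -0.7, -1.1]
grip_width: 47.4
```

{"api": "play_rows", "payload": {"commands": [{"offset": [0,0,0.005],"twist": 0},{"offset": [0,0,0.005],"twist": 0},{"offset": [0,0,0.005],"twist": 0},{"offset": [0,0,0.002],"twist": 0},{"offset": [0,0,0],"twist": 0}]}}

```text
time: 13.15
tool_pos: [617.2, -153.9, 221.3]
tcp_rot: [-3.141, -0.0, 1.568]
contact_force: [-0.6, 0.7, -2.0]
grip_width: 47.3
```

{"api": "play_rows", "payload": {"commands": [{"offset": [0.0005,0,0.002],"twist": 0},{"offset": [0,0,0.0015],"twist": 0},{"offset": [0,0,0.001],"twist": 0},{"offset": [0,0,0],"twist": 0}]}}

```text
time: 13.55
tool_pos: [617.3, -153.4, 216.9]
tcp_rot: [-3.141, -0.0, 1.568]
contact_force: [-0.5, 0.1, -1.5]
grip_width: 47.6
```

{"api": "play_rows", "payload": {"commands": [{"offset": [0,0,0.001],"twist": 0},{"offset": [0,0,0],"twist": 0},{"offset": [0,0,0],"twist": 0}]}}

```text
time: 13.85
tool_pos: [617.3, -153.4, 216.1]
tcp_rot: [3.142, 0.0, 1.568]
contact_force: [0.3, 0.2, -0.4]
grip_width: 47.3
```

{"api": "play_rows", "payload": {"commands": [{"offset": [0,0,0.001],"twist": 0},{"offset": [0,0,0],"twist": 0},{"offset": [0,0,0],"twist": 0}]}}

```text
time: 14.15
tool_pos: [617.4, -153.4, 215.5]
tcp_rot: [3.141, 0.0, 1.568]
contact_force: [-1.2, -0.5, 2.3]
grip_width: 47.7
```

Run:
```python
from h import *
im=viewer.capture('scene')
cv2.imwrite('pics/s6c.png',cv2.resize(im[110:260,210:390,::-1],None,fx=4,fy=4,interpolation=cv2.INTER_CUBIC))
```

```text
(no output)
```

View pics/s6c.png

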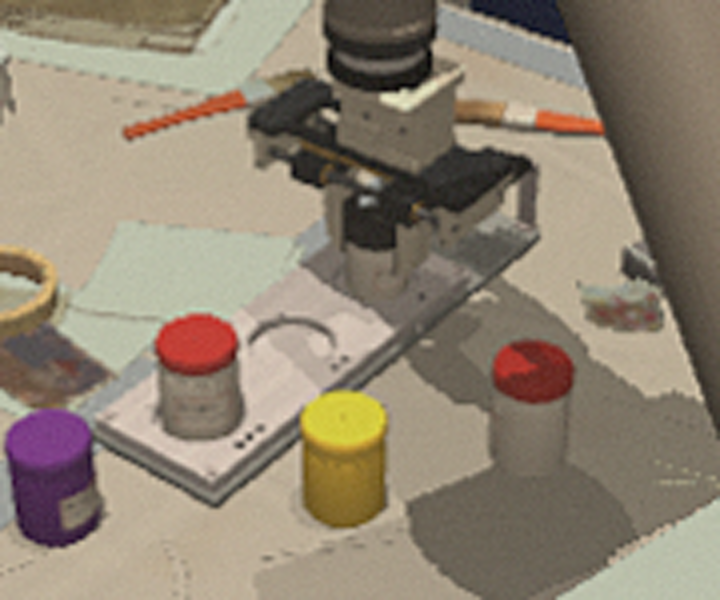

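The short jar is in pocket 1. It made contact at exactly the expected height (215.5), so I'm letting go.

{"api": "play_rows", "payload": {"commands": [{"offset": [0,0,0],"twist": 0},{"offset": [0,0,0],"twist": 0},{"offset": [0,0,0],"twist": 0},{"offset": [0,0,0],"twist": 0},{"offset": [0,0,0],"twist": 0}], "jaw": 0}}

```text
time: 14.7
tool_pos: [617.3, -153.4, 214.9]
tcp_rot: [-3.141, 0.0, 1.568]
contact_force: [-0.5, -0.5, 0.0]
grip_width: 83.0
```

{"api": "play_rows", "payload": {"commands": [{"offset": [0,0,0],"twist": 0},{"offset": [0,0,0],"twist": 0},{"offset": [0,0,-0.01],"twist": 0},{"offset": [0,0,-0.03],"twist": 0},{"offset": [0,0,-0.04],"twist": 0}]}}

```text
time: 15.2
tool_pos: [616.9, -153.3, 294.7]
tcp_rot: [-3.138, -0.001, 1.568]
contact_force: [0.4, -0.2, -0.4]
grip_width: 91.8
```

{"api": "play_rows", "payload": {"commands": [{"offset": [0,0,-0.03],"twist": 0},{"offset": [-0.02,-0.01,-0.01],"twist": 0},{"offset": [-0.02,-0.01,0],"twist": 0},{"offset": [0,0,0],"twist": 0},{"offset": [0,0,0],"twist": 0}]}}

```text
time: 15.7
tool_pos: [597.1, -193.4, 335.5]
tcp_rot: [3.141, -0.0, 1.567]
contact_force: [-0.5, 0.4, -0.5]
grip_width: 91.6
```

Run:
```python
from h import *
o=status.get_obs(); im=viewer.capture('wrist'); save('w7',im)
print(o['tool_pos'],o['tcp_rot'],o['grip_width'],o['contact_force'])
print(lid(im,o,72,False)); print(rim(im,o,(618,-52.4)))
```

```text
[ 597.08966752 -193.44323285  335.54342318] [ 3.14102433e+00 -1.48407325e-04  1.56676719e+00] 91.55581150051232 [-0.48832296  0.37385439 -0.50233092]
[(array([283., 309.]), ((825.3558959960938, -299.8995666503906), (167.18922424316406, 1307.322509765625), 86.83756256103516)), (array([305., 144.]), ((615.449462890625, -153.2470703125), (47.029075622558594, 47.948116302490234), 39.940982818603516))]
(array([617.91939996, -59.05812235,  26.60697068]), np.float64(0.46857680559528525))
```

View pics/w7.png

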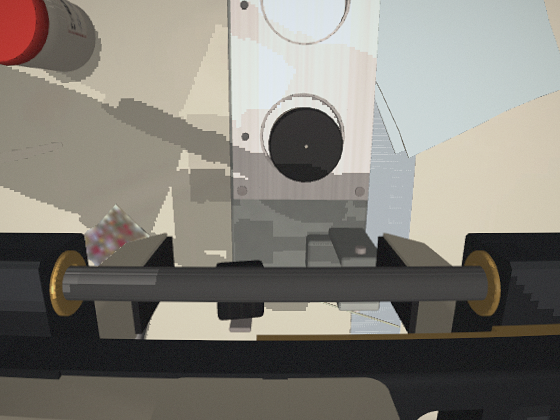

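Run:
```python
from h import *
im=cv2.imread('pics/w7.png')
o=status.get_obs()
print(cast('wrist',[(305.5,146.5)],72,o))
cv2.imwrite('pics/w7c.png',cv2.resize(im[70:210,220:400],None,fx=4,fy=4,interpolation=cv2.INTER_CUBIC))
c=cast('wrist',[(302,136)],22,o); print(c)
# project candidate circles for p1, r=31 at z22 and r=33
for cc in ((617,-152.5),(619,-153)):
    a=np.radians([90,135,180,225]); print(cc,proj('wrist',np.c_[cc[0]+31*np.cos(a),cc[1]+31*np.sin(a),np.full(4,20)],o).round(1).tolist())
```

```text
[[ 615.78516586 -153.5474643    72.        ]]
[[ 617.03693679 -151.30929422   22.        ]]
(617, -152.5) [[302.3, 96.3], [273.4, 108.5], [261.8, 137.4], [273.6, 165.3]]
(619, -153) [[304.9, 96.9], [276.1, 109.2], [264.4, 138.0], [276.2, 165.9]]
```

View pics/w7c.png

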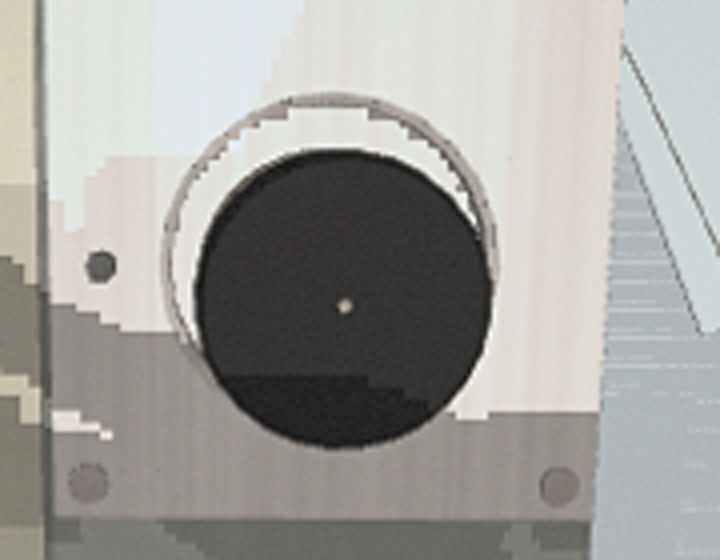

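{"api": "play_rows", "payload": {"commands": [{"offset": [0.021,-0.042,0],"twist": 0},{"offset": [0.021,-0.042,0],"twist": 0},{"offset": [0.021,-0.042,0],"twist": 0},{"offset": [0.021,-0.041,0],"twist": 0},{"offset": [0,0,0],"twist": -0.2}]}}

```text
time: 16.25
tool_pos: [425.7, -105.3, 333.9]
tcp_rot: [-3.135, -0.003, 1.574]
contact_force: [0.6, 0.0, 0.0]
grip_width: 91.5
```

{"api": "play_rows", "payload": {"commands": [{"offset": [0,0,0],"twist": 0},{"offset": [0,0,0],"twist": 0}]}}

```text
time: 16.45
tool_pos: [431.7, -109.0, 335.5]
tcp_rot: [3.139, 0.001, 1.572]
contact_force: [0.7, -0.1, 0.2]
grip_width: 91.8
```

Run:
```python
from h import *
o=status.get_obs(); im=viewer.capture('wrist'); save('w8',im)
print(o['tool_pos'],o['tcp_rot'],o['grip_width'])
print(lid(im,o,80))
```

```text
[ 431.7368264  -109.02721489  335.52147501] [3.13949515e+00 9.24692833e-04 1.57191650e+00] 91.81564306145054
[(array([270., 151.]), ((427.7441101074219, -72.12848663330078), (52.877201080322266, 53.418617248535156), 165.811279296875))]
```

View pics/w8.png

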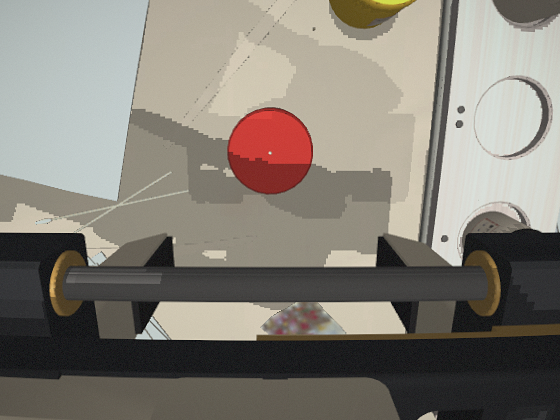

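{"api": "play_rows", "payload": {"commands": [{"offset": [0.018,-0.001,0.01],"twist": 0},{"offset": [0.018,-0.001,0.03],"twist": 0},{"offset": [0,0,0.03],"twist": 0},{"offset": [0,0,0],"twist": 0},{"offset": [0,0,0],"twist": 0}]}}

```text
time: 17.0
tool_pos: [429.4, -73.3, 265.1]
tcp_rot: [-3.141, -0.0, 1.571]
contact_force: [0.5, -0.3, -0.1]
grip_width: 92.1
```

{"api": "play_rows", "payload": {"commands": [{"offset": [0,0,0],"twist": 0},{"offset": [0,0,0],"twist": 0}]}}

```text
time: 17.2
tool_pos: [429.1, -73.3, 266.2]
tcp_rot: [3.139, 0.001, 1.571]
contact_force: [-0.2, -0.3, 0.3]
grip_width: 91.7
```

Run:
```python
from h import *
o=status.get_obs(); im=viewer.capture('wrist'); save('w9',im)
print(o['tool_pos'],o['tcp_rot'],o['grip_width'])
h,s,v=cv2.split(cv2.cvtColor(im,cv2.COLOR_RGB2HSV)); m=((h<8)|(h>172))&(s>150)&(v>60)
print(blobs(m,200))
```

```text
[429.10316629 -73.33610111 266.20837799] [3.13903907e+00 9.92388635e-04 1.57084893e+00] 91.68961714917857
[(np.int32(7551), array([274. , 230.9]), array([218, 187, 113,  80], dtype=int32))]
```

View pics/w9.png

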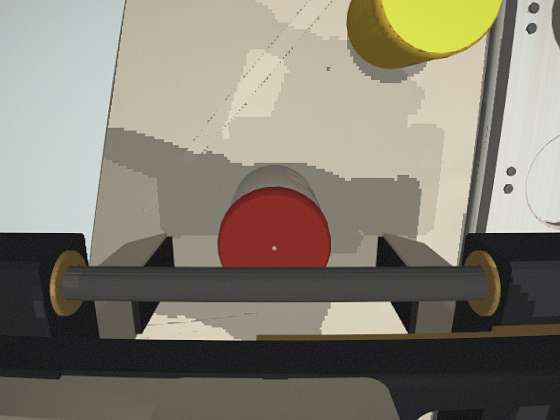

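The tall jar's lid dot is at (274,247), centred between the fingers.

Run:
```python
from h import *
o=status.get_obs(); print(o['tool_pos'],o['tcp_rot'])
print(cast('wrist',[(274.3,247.6)],80,o)); o['tcp_rot']=np.array([np.pi,0,1.571]);print(cast('wrist',[(274.3,247.6)],80,o))
```

```text
[428.91445267 -73.25671943 266.08400552] [3.13931659e+00 9.01052346e-04 1.57088799e+00]
[[427.60994875 -72.47405627  80.        ]]
[[427.18629101 -72.30832493  80.        ]]
```

{"api": "play_rows", "payload": {"commands": [{"offset": [0.0005,-0.001,0.02],"twist": 0},{"offset": [0,0,0.03],"twist": 0},{"offset": [0,0,0.01],"twist": 0},{"offset": [0,0,0],"twist": 0},{"offset": [0,0,0],"twist": 0}]}}

```text
time: 17.75
tool_pos: [427.9, -72.5, 205.8]
tcp_rot: [3.141, 0.0, 1.571]
contact_force: [-0.8, -0.1, -0.4]
grip_width: 91.7
```

{"api": "play_rows", "payload": {"commands": [{"offset": [0,0,0],"twist": 0},{"offset": [0,0,0],"twist": 0},{"offset": [0,0,0],"twist": 0},{"offset": [0,0,0],"twist": 0},{"offset": [0,0,0],"twist": 0}], "jaw": 255}}

```text
time: 18.25
tool_pos: [427.5, -72.4, 205.2]
tcp_rot: [3.141, 0.0, 1.571]
contact_force: [-0.7, 0.5, 1.4]
grip_width: 56.6
```

{"api": "play_rows", "payload": {"commands": [{"offset": [0,0,0],"twist": 0},{"offset": [0,0,0],"twist": 0},{"offset": [0,0,0],"twist": 0},{"offset": [0,0,0],"twist": 0},{"offset": [0,0,0],"twist": 0}]}}

```text
time: 18.75
tool_pos: [427.6, -72.4, 205.2]
tcp_rot: [3.141, 0.0, 1.571]
contact_force: [0.8, 0.3, 3.5]
grip_width: 53.7
```

{"api": "play_rows", "payload": {"commands": [{"offset": [0,0,-0.02],"twist": 0},{"offset": [0,0,-0.03],"twist": 0},{"offset": [0,0,-0.03],"twist": 0},{"offset": [0,0,-0.03],"twist": 0},{"offset": [0,0,0],"twist": 0}]}}

```text
time: 19.25
tool_pos: [428.1, -72.6, 317.8]
tcp_rot: [3.136, 0.002, 1.572]
contact_force: [0.2, 0.4, -0.5]
grip_width: 53.4
```

{"api": "play_rows", "payload": {"commands": [{"offset": [-0.01,0.035,0],"twist": 0},{"offset": [-0.01,0.039,0],"twist": 0},{"offset": [-0.01,0.039,0],"twist": 0},{"offset": [-0.01,0.039,0],"twist": 0},{"offset": [-0.01,0.039,0],"twist": 0}]}}

```text
time: 19.75
tool_pos: [619.5, -122.5, 312.7]
tcp_rot: [-3.138, -0.001, 1.571]
contact_force: [-0.3, -0.3, -1.6]
grip_width: 53.7
```

{"api": "play_rows", "payload": {"commands": [{"offset": [0,0,0],"twist": 0},{"offset": [0,0,0],"twist": 0},{"offset": [0,0,0],"twist": 0}]}}

```text
time: 20.05
tool_pos: [617.5, -121.9, 313.6]
tcp_rot: [-3.138, -0.001, 1.572]
contact_force: [-0.4, 0.5, -1.0]
grip_width: 53.8
```

Run:
```python
from h import *
o=status.get_obs(); im=viewer.capture('wrist'); save('w10',im)
print(o['tool_pos'],o['tcp_rot'],o['grip_width'])
print(rim(im,o,(618,-53)))
```

```text
[ 617.46025371 -121.90595101  313.61153668] [-3.13840426e+00 -9.26719129e-04  1.57150795e+00] 53.824096009252514
(array([618.04893826, -52.39827221,  30.29900486]), np.float64(0.10818262239783927))
```

View pics/w10.png

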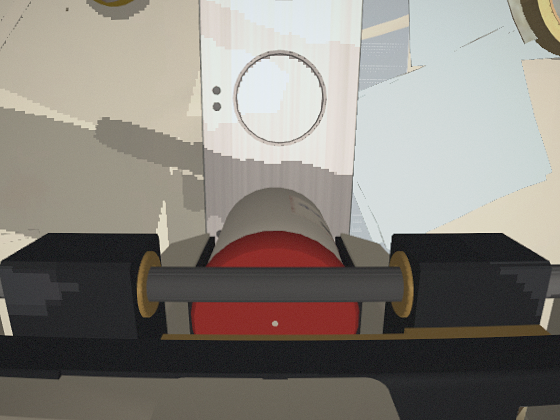

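Run:
```python
from h import *
o=status.get_obs(); print(o['tool_pos'],o['tcp_rot'])
print(cast('wrist',[(275.3,323.5)],188.4,o)-o['tool_pos'])
```

```text
[ 617.43869304 -121.90721852  314.25788758] [-3.13938689e+00 -6.21379621e-04  1.57144317e+00]
[[  -1.63557419   -0.70257124 -125.85788758]]
```

{"api": "play_rows", "payload": {"commands": [{"offset": [0.035,0.0012,0],"twist": 0},{"offset": [0.0347,0,0.01],"twist": 0},{"offset": [0,0,0.03],"twist": 0},{"offset": [0,0,0.03],"twist": 0},{"offset": [0,0,0.005],"twist": 0}]}}

```text
time: 20.6
tool_pos: [617.6, -51.8, 237.0]
tcp_rot: [-3.135, -0.001, 1.572]
contact_force: [-1.3, 0.2, -2.1]
grip_width: 53.5
```

{"api": "play_rows", "payload": {"commands": [{"offset": [0,0,0],"twist": 0},{"offset": [0,0,0],"twist": 0},{"offset": [0,0,0],"twist": 0}]}}

```text
time: 20.9
tool_pos: [620.0, -52.9, 241.9]
tcp_rot: [3.138, 0.001, 1.571]
contact_force: [0.1, -0.8, -0.7]
grip_width: 53.8
```

Run:
```python
from h import *
o=status.get_obs(); im=viewer.capture('wrist'); save('w11',im); s=viewer.capture('scene')
print(o['tool_pos'],o['tcp_rot'],o['grip_width'])
cv2.imwrite('pics/s11c.png',cv2.resize(s[110:260,210:390,::-1],None,fx=4,fy=4,interpolation=cv2.INTER_CUBIC))
```

```text
[620.03188613 -52.91019392 241.90876098] [3.13846597e+00 7.45410331e-04 1.57095499e+00] 53.80856605694754
```

View pics/s11c.png

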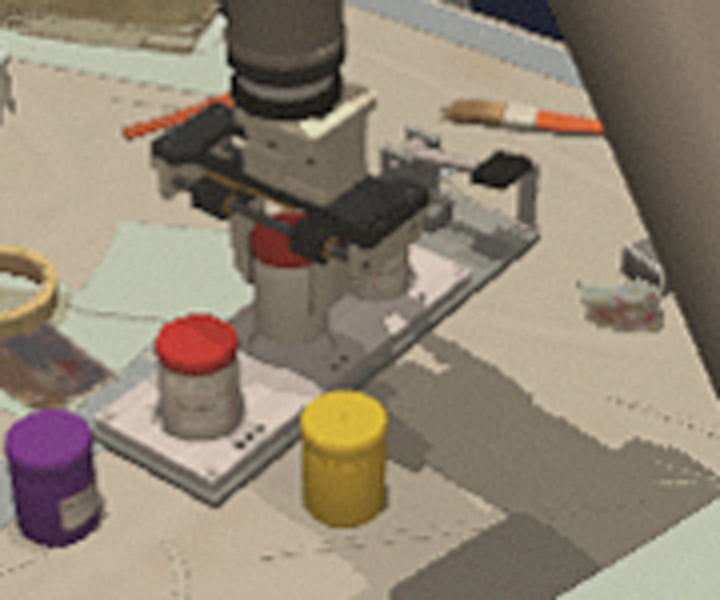

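View pics/w11.png

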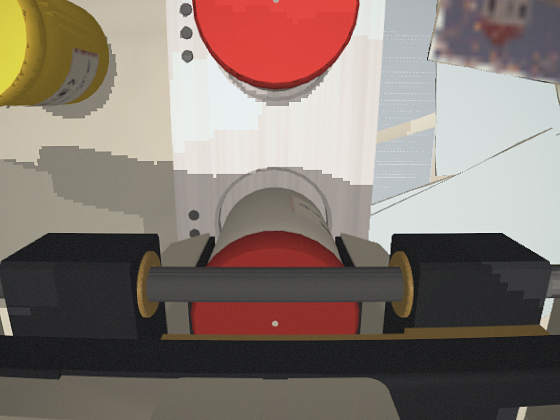

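The rim of pocket 2 is visible around the held jar, spanning columns 215–328 with its top at row 168. I'll compare the rim centre with the jar body in this view.

Run:
```python
from h import *
o=status.get_obs(); print(o['tool_pos'],o['tcp_rot'])
o['tool_pos']=np.array([620.0,-52.9,241.9])
im=cv2.imread('pics/w11.png')
cc=im[150:260,190:360].copy()
cv2.imwrite('pics/w11c.png',cv2.resize(cc,None,fx=4,fy=4,interpolation=cv2.INTER_CUBIC))
# predicted jar bottom circle (r 27.5,z=36.7) at tool axis & rim circle (618,-52.5) r33 z22
for c,r,z in (((620,-52.9),27.5,36.7),((618,-52.5),33,22),((619,-52.5),33,22)):
    a=np.radians([0,45,90,135,180]); print(c,proj('wrist',np.c_[c[0]+r*np.cos(a),c[1]+r*np.sin(a),np.full(5,z)],o).round(1).tolist())
```

```text
[619.88690227 -52.78444978 241.38437139] [3.13932939e+00 5.40912500e-04 1.57109520e+00]
(620, -52.9) [[329.5, 235.2], [315.2, 199.1], [276.9, 183.6], [238.5, 199.1], [223.9, 235.2]]
(618, -52.5) [[332.0, 225.4], [316.0, 184.6], [273.0, 166.9], [229.9, 184.6], [213.9, 225.4]]
(619, -52.5) [[333.8, 225.4], [317.8, 184.6], [274.8, 167.0], [231.8, 184.6], [215.6, 225.4]]
```

View pics/w11c.png

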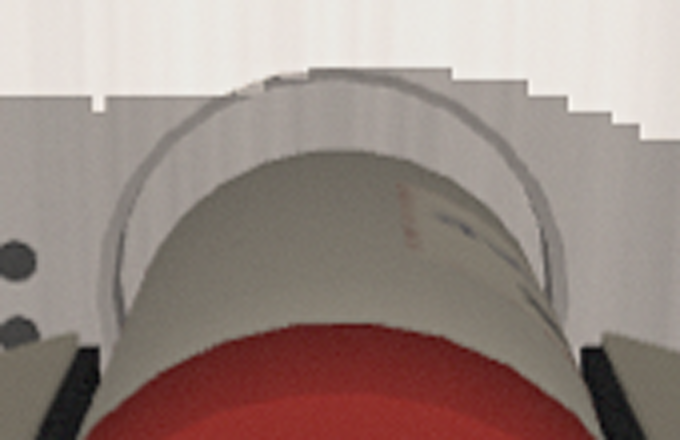

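{"api": "play_rows", "payload": {"commands": [{"offset": [0.0012,0,0.003],"twist": 0},{"offset": [0,0,0.003],"twist": 0},{"offset": [0,0,0],"twist": 0},{"offset": [0,0,0],"twist": 0},{"offset": [0,0,0],"twist": 0}]}}

```text
time: 21.5
tool_pos: [619.7, -51.3, 234.0]
tcp_rot: [3.142, 0.0, 1.571]
contact_force: [-0.4, 0.0, -1.2]
grip_width: 53.6
```

Run:
```python
from h import *
o=status.get_obs(); im=viewer.capture('wrist'); save('w12',im)
print(o['tool_pos'],o['tcp_rot'],o['grip_width'])
cv2.imwrite('pics/w12c.png',cv2.resize(im[150:260,190:360,::-1],None,fx=4,fy=4,interpolation=cv2.INTER_CUBIC))
x,y,z=o['tool_pos']
for c,r,zz in (((x,y),27.5,z-205.2),((618,-52.5),33,22)):
    a=np.radians([0,45,90,135,180]); print(c,proj('wrist',np.c_[c[0]+r*np.cos(a),c[1]+r*np.sin(a),np.full(5,zz)],o).round(1).tolist())
```

```text
[619.66051017 -51.33993991 233.9988871 ] [3.14157359e+00 9.82139089e-05 1.57139655e+00] 53.63938700830602
(np.float64(619.6605101729593), np.float64(-51.33993991265856)) [[330.4, 235.4], [316.1, 199.3], [277.8, 183.8], [239.4, 199.2], [224.8, 235.3]]
(618, -52.5) [[335.6, 233.1], [319.1, 191.0], [274.5, 172.7], [229.9, 190.9], [213.3, 233.0]]
```

View pics/w12c.png

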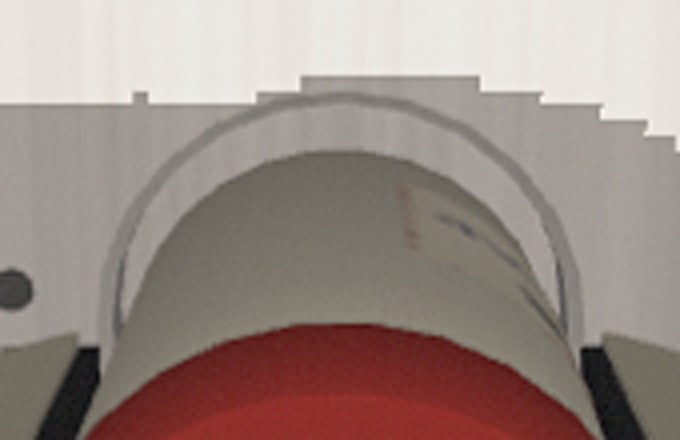

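Jar and pocket now agree to within about 1 mm in both directions, so I'm lowering.

{"api": "play_rows", "payload": {"commands": [{"offset": [0,0,0.004],"twist": 0},{"offset": [0,0,0.004],"twist": 0},{"offset": [0,0,0.002],"twist": 0},{"offset": [0,0,0],"twist": 0},{"offset": [0,0,0],"twist": 0}]}}

```text
time: 22.05
tool_pos: [619.6, -51.4, 223.9]
tcp_rot: [-3.141, 0.0, 1.571]
contact_force: [-0.6, 0.3, -0.3]
grip_width: 53.7
```

{"api": "play_rows", "payload": {"commands": [{"offset": [0,0,0.002],"twist": 0},{"offset": [0,0,0.002],"twist": 0},{"offset": [0,0,0.001],"twist": 0},{"offset": [0,0,0],"twist": 0},{"offset": [0,0,0],"twist": 0}]}}

```text
time: 22.55
tool_pos: [619.6, -51.4, 219.0]
tcp_rot: [3.142, 0.0, 1.571]
contact_force: [-1.0, 0.4, -1.4]
grip_width: 53.4
```

{"api": "play_rows", "payload": {"commands": [{"offset": [0,0,0.001],"twist": 0},{"offset": [0,0,0.0007],"twist": 0},{"offset": [0,0,0],"twist": 0},{"offset": [0,0,0],"twist": 0}]}}

```text
time: 22.95
tool_pos: [619.6, -51.3, 217.3]
tcp_rot: [-3.142, 0.0, 1.571]
contact_force: [-0.2, 0.8, -1.7]
grip_width: 53.6
```

{"api": "play_rows", "payload": {"commands": [{"offset": [0,0,0.0007],"twist": 0},{"offset": [0,0,0],"twist": 0},{"offset": [0,0,0],"twist": 0},{"offset": [0,0,0],"twist": 0}]}}

```text
time: 23.35
tool_pos: [619.6, -51.3, 217.2]
tcp_rot: [3.141, 0.0, 1.572]
contact_force: [-2.6, -0.7, 5.9]
grip_width: 53.6
```

{"api": "play_rows", "payload": {"commands": [{"offset": [0,0,0],"twist": 0},{"offset": [0,0,0],"twist": 0},{"offset": [0,0,0],"twist": 0},{"offset": [0,0,0],"twist": 0},{"offset": [0,0,0],"twist": 0}], "jaw": 0}}

```text
time: 23.85
tool_pos: [619.6, -51.3, 216.4]
tcp_rot: [-3.141, 0.0, 1.571]
contact_force: [1.1, 0.3, 0.8]
grip_width: 88.5
```

{"api": "play_rows", "payload": {"commands": [{"offset": [0,0,0],"twist": 0},{"offset": [0,0,0],"twist": 0},{"offset": [0,0,-0.01],"twist": 0},{"offset": [0,0,-0.03],"twist": 0},{"offset": [0,0,-0.04],"twist": 0}]}}

```text
time: 24.35
tool_pos: [619.1, -51.3, 296.4]
tcp_rot: [-3.138, -0.001, 1.571]
contact_force: [1.0, -0.7, 1.0]
grip_width: 91.8
```

{"api": "play_rows", "payload": {"commands": [{"offset": [0,0,-0.04],"twist": 0},{"offset": [-0.04,-0.01,-0.01],"twist": 0},{"offset": [-0.045,-0.01,0],"twist": 0},{"offset": [-0.045,0,0],"twist": 0},{"offset": [0,0,0],"twist": 0}]}}

```text
time: 24.85
tool_pos: [599.0, -186.5, 347.6]
tcp_rot: [3.14, 0.003, 1.566]
contact_force: [0.7, 0.9, -0.1]
grip_width: 91.7
```

{"api": "play_rows", "payload": {"commands": [{"offset": [0,0,0],"twist": 0},{"offset": [0,0,0],"twist": 0}], "jaw": 255}}

```text
time: 25.05
tool_pos: [599.7, -180.5, 346.9]
tcp_rot: [3.141, -0.0, 1.572]
contact_force: [1.0, -0.1, 0.1]
grip_width: 80.5
```

Run:
```python
from h import *
o=status.get_obs(); im=viewer.capture('wrist'); save('w13',im); s=viewer.capture('scene')
print(o['tool_pos'],o['tcp_rot'],o['grip_width'])
cv2.imwrite('pics/s13c.png',cv2.resize(s[110:260,210:390,::-1],None,fx=4,fy=4,interpolation=cv2.INTER_CUBIC))
t=viewer.capture('top'); cv2.imwrite('pics/t13c.png',cv2.resize(t[140:290,230:420,::-1],None,fx=4,fy=4,interpolation=cv2.INTER_CUBIC))
```

```text
[ 599.71580358 -180.52945975  346.94316167] [ 3.14144930e+00 -3.26952384e-04  1.57188519e+00] 80.45996486435017
```

View pics/s13c.png

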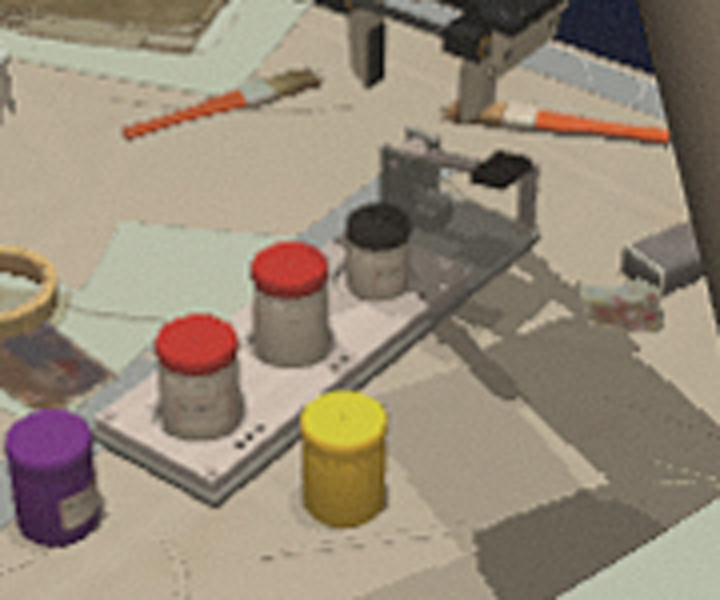

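View pics/w13.png

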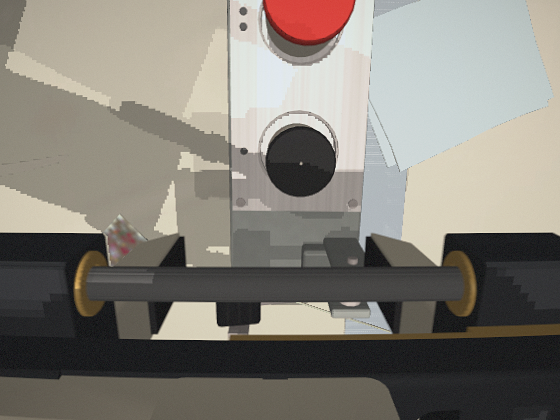

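All three jars stand upright, with the short jar in pocket 1 and the tall jar in pocket 2. Fingers are closing, and the next move is to turn the jaw axis along the pad and look at the lever.

{"api": "play_rows", "payload": {"commands": [{"offset": [0,0,0],"twist": 8.55},{"offset": [0,0,0],"twist": 8.55},{"offset": [0,0,0],"twist": 8.55},{"offset": [0,0,0],"twist": 8.55},{"offset": [0,0,0],"twist": 8.55}]}}

```text
time: 25.7
tool_pos: [599.9, -180.2, 346.7]
tcp_rot: [-3.142, 0.0, 0.821]
contact_force: [0.3, -0.0, -0.0]
grip_width: 28.4
```

{"api": "play_rows", "payload": {"commands": [{"offset": [0,0,0],"twist": 8.55},{"offset": [0,0,0],"twist": 8.55},{"offset": [0,0,0],"twist": 8.55},{"offset": [0,0,0],"twist": 8.55},{"offset": [0,0,0],"twist": 8.55}]}}

```text
time: 26.2
tool_pos: [599.9, -180.2, 346.7]
tcp_rot: [-3.142, 0.0, 0.075]
contact_force: [0.0, 0.2, -1.3]
grip_width: 0.5
```

{"api": "play_rows", "payload": {"commands": [{"offset": [0,0,0],"twist": 4.6},{"offset": [-0.025,0.035,0.02],"twist": 0},{"offset": [-0.025,0.035,0.025],"twist": 0},{"offset": [0,0,0],"twist": 0},{"offset": [0,0,0],"twist": 0}]}}

```text
time: 26.7
tool_pos: [549.5, -251.2, 301.3]
tcp_rot: [-3.141, 0.001, -0.002]
contact_force: [0.3, -0.1, -0.5]
grip_width: 0.6
```

{"api": "play_rows", "payload": {"commands": [{"offset": [0,0,0],"twist": 0},{"offset": [0,0,0],"twist": 0}]}}

```text
time: 26.9
tool_pos: [550.6, -250.2, 302.6]
tcp_rot: [3.141, -0.002, 0.001]
contact_force: [0.8, 0.5, -0.4]
grip_width: 0.3
```

Run:
```python
from h import *
o=status.get_obs(); im=viewer.capture('wrist'); save('w14',im)
print(o['tool_pos'],o['tcp_rot'],o['grip_width'])
x=(570.5,-250)
print(proj('wrist',[[570.5,-250,89],[570.5,-270,89],[570.5,-230,89],[570.5,-288,74]],o).round(0))
```

```text
[ 550.56382649 -250.16319487  302.55030027] [ 3.14073745e+00 -1.71927848e-03  7.48854797e-04] 0.3134061429107181
[[274. 192.]
 [312. 192.]
 [236. 192.]
 [341. 186.]]
```

View pics/w14.png

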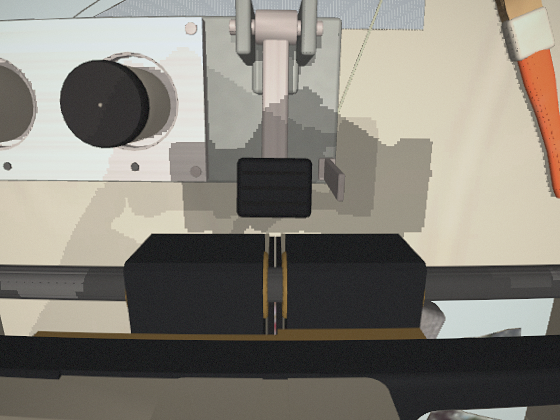

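The pad is at (274,187), x about 573, in line with the tool. The gauge plate at (330,180) is clear of the closed fingers.

{"api": "play_rows", "payload": {"commands": [{"offset": [0.011,0,0.01],"twist": 0},{"offset": [0.011,0,0.017],"twist": 0},{"offset": [0,0,0],"twist": 0},{"offset": [0,0,0],"twist": 0},{"offset": [0,0,0],"twist": 0}]}}

```text
time: 27.45
tool_pos: [571.7, -251.2, 275.0]
tcp_rot: [3.141, -0.0, -0.001]
contact_force: [0.4, -0.4, 0.8]
grip_width: 0.2
```

{"api": "play_rows", "payload": {"commands": [{"offset": [0,0,0.004],"twist": 0},{"offset": [0,0,0.004],"twist": 0},{"offset": [0,0,0.003],"twist": 0},{"offset": [0,0,0],"twist": 0},{"offset": [0,0,0],"twist": 0}]}}

```text
time: 27.95
tool_pos: [571.5, -251.5, 263.9]
tcp_rot: [3.141, 0.0, -0.001]
contact_force: [-2.5, 0.3, 4.0]
grip_width: 0.1
```

{"api": "play_rows", "payload": {"commands": [{"offset": [0,0,0.002],"twist": 0},{"offset": [0,0,0.002],"twist": 0},{"offset": [0,0,0.002],"twist": 0},{"offset": [0,0,0],"twist": 0},{"offset": [0,0,0],"twist": 0}]}}

```text
time: 28.45
tool_pos: [571.6, -251.4, 257.6]
tcp_rot: [3.141, 0.0, -0.001]
contact_force: [-2.4, -0.4, 4.7]
grip_width: 0.3
```

{"api": "play_rows", "payload": {"commands": [{"offset": [0,0,0.002],"twist": 0},{"offset": [0,0,0.002],"twist": 0},{"offset": [0,0,0.001],"twist": 0},{"offset": [0,0,0],"twist": 0},{"offset": [0,0,0],"twist": 0}]}}

```text
time: 28.95
tool_pos: [571.4, -251.4, 252.6]
tcp_rot: [3.142, 0.001, -0.001]
contact_force: [-3.9, -1.4, 5.0]
grip_width: 0.3
```

Run:
```python
from h import *
o=status.get_obs(); im=viewer.capture('wrist'); save('w15',im); s=viewer.capture('scene')
print(o['tool_pos'],o['tcp_rot'],o['contact_force'],o['moment'])
cv2.imwrite('pics/s15c.png',cv2.resize(s[120:200,280:380,::-1],None,fx=7,fy=7,interpolation=cv2.INTER_CUBIC))
```

```text
[ 571.43492313 -251.37916702  252.64852119] [ 3.14155976e+00  6.22337996e-04 -1.19694427e-03] [-3.92990344 -1.39049618  4.98249431] [-0.15636875  0.75460167 -0.01157762]
```

View pics/s15c.png

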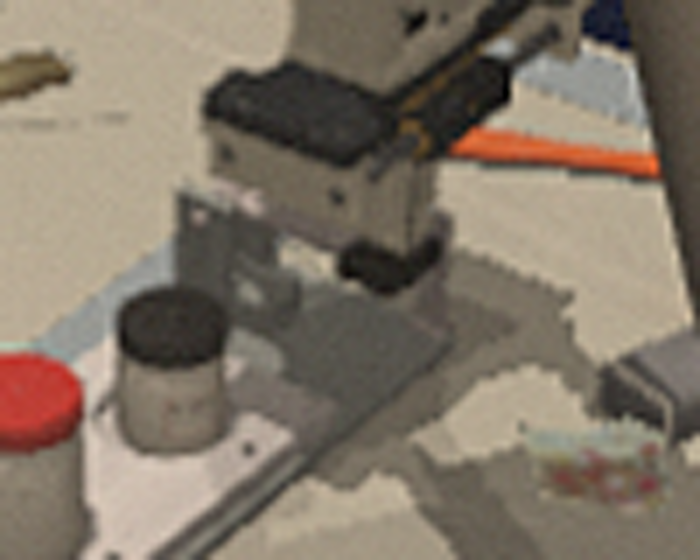

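View pics/w15.png

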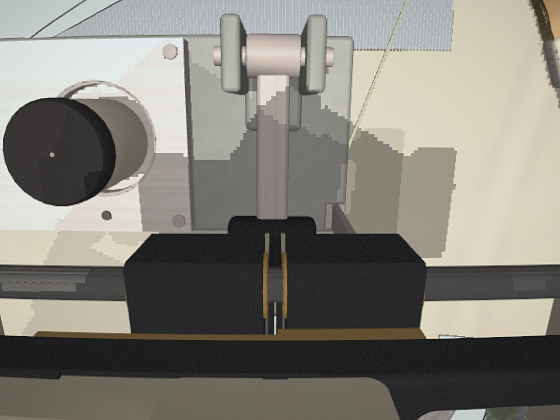

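Run:
```python
from h import *
o=status.get_obs()
ax=np.array([1,-.011]); ay=np.array([.011,1]); O=np.array([618.3,-52.5])
for z in (70,72,74,76,78):
    th=np.arcsin((74-z)/86) # lever below horizontal
    P=[]
    for mx,my in ((40-70*np.cos(th),-198),(40-86*np.cos(th)+16*np.cos(th),-178),(40-70,-218)):
        P.append([*(O+ax*mx+ay*my), z+16*np.sin(th)])
    print(z,proj('wrist',P,o).round(1).tolist())
im=cv2.imread('pics/w15.png'); cv2.imwrite('pics/w15c.png',cv2.resize(im[190:260,210:360],None,fx=5,fy=5,interpolation=cv2.INTER_CUBIC))
```

```text
70 [[272.3, 218.4], [227.8, 217.9], [316.7, 218.9]]
72 [[272.2, 219.6], [227.3, 219.1], [317.1, 220.0]]
74 [[272.2, 220.8], [226.9, 220.3], [317.5, 221.2]]
76 [[272.2, 221.9], [226.4, 221.4], [318.0, 222.3]]
78 [[272.2, 222.9], [226.0, 222.4], [318.4, 223.5]]
```

View pics/w15c.png

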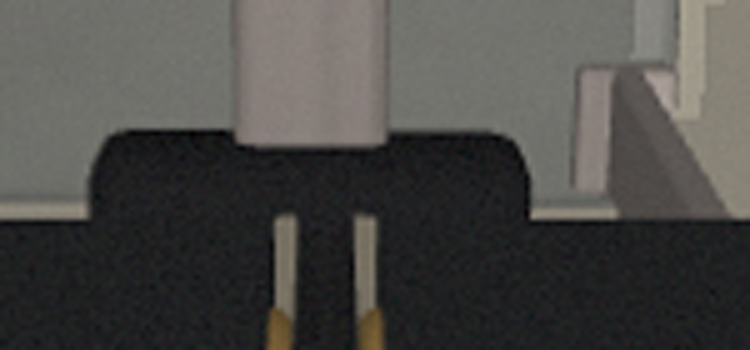

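{"api": "play_rows", "payload": {"commands": [{"offset": [0,0,0.0006],"twist": 0},{"offset": [0,0,0],"twist": 0},{"offset": [0,0,0],"twist": 0},{"offset": [0,0,0],"twist": 0}]}}

```text
time: 29.45
tool_pos: [571.5, -251.4, 252.2]
tcp_rot: [3.142, 0.0, -0.001]
contact_force: [-4.0, -1.1, 5.8]
grip_width: 0.8
```

Run:
```python
from h import *
ims=[];F=[]
for i in range(6):
    ims.append(viewer.capture('scene').astype(float)); o=status.get_obs(); F.append([*o['contact_force'],*o['tool_pos']])
print(o['time'],np.mean(F,0).round(2))
s=np.mean(ims,0).astype(np.uint8)
ax=np.array([1,-.011]); ay=np.array([.011,1]); O=np.array([618.3,-52.5])
W=lambda mx,my,z:[*(O+ax*mx+ay*my),z]
x0,y0=320,140; k=12
c=cv2.resize(s[y0:y0+42,x0:x0+48,::-1],None,fx=k,fy=k,interpolation=cv2.INTER_CUBIC)
def dot(P,col):
    p=proj('scene',P)[0]; print(P,p.round(1)); cv2.circle(c,tuple(int(v) for v in ((p-[x0,y0]+.5)*k)),3,col,-1)
for mx,my in ((-62,-178),(-30,-178),(-62,-218),(-30,-218)): dot(W(mx,my,74),(0,255,0))
for mx,my in ((-54,-236),(-38,-236)): dot(W(mx,my,74),(0,0,255))
cv2.imwrite('pics/s16.png',c)
```

```text
29.75 [  -3.94   -0.81    6.17  571.46 -251.36  252.17]
[np.float64(554.342), np.float64(-229.81799999999998), 74] [335.7 159.6]
[np.float64(586.342), np.float64(-230.17000000000002), 74] [326.9 156. ]
[np.float64(553.9019999999999), np.float64(-269.818), 74] [343.1 153.8]
[np.float64(585.9019999999999), np.float64(-270.17), 74] [334.3 150.2]
[np.float64(561.704), np.float64(-287.906), 74] [344.1 150.3]
[np.float64(577.704), np.float64(-288.082), 74] [339.8 148.6]
```

View pics/s16.png

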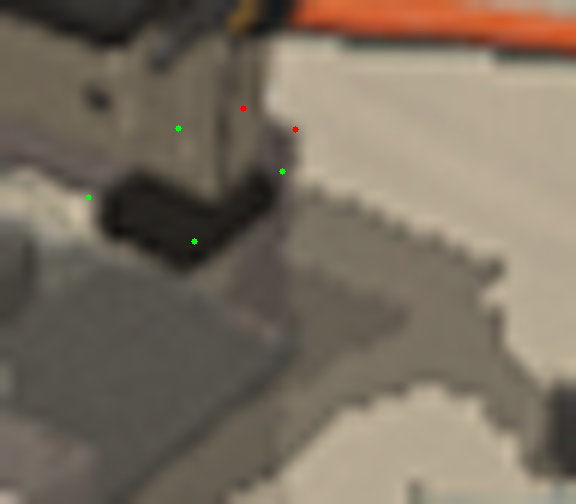

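Run:
```python
from h import *
s=viewer.capture('scene'); save('s17',s); o=status.get_obs(); print(o['time'],o['tool_pos'],o['contact_force'])
```

```text
29.8 [ 571.46178274 -251.36000847  252.16391   ] [-4.47217003 -1.18448218  5.15716992]
```

View pics/s17.png

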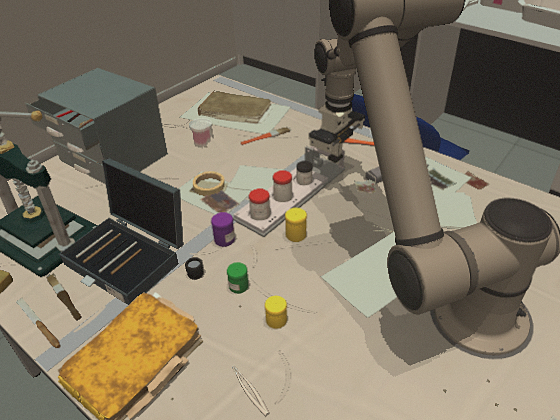

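The scene view shows three upright jars in the mixer at (259,203), (283,184) and (304,172). The loupe is untouched at (195,268), and the tool is on the lever pad at about (333,155). I'm handing the job in.

```bash
python3 -c "
from plant import ticket
print(ticket.close_job())"
```

```text
the job is handed in; nothing more can be done
None
```

I loaded the short jar into pocket 1, then the tall jar into pocket 2. Both were lowered until they touched the pocket floor and then let go. After that I pressed the lever half-way with closed fingers and handed the job in at about 30 s, still holding it.

**Last checks:**
- **Jars:** the scene picture shows all three jars upright in the mixer. The loupe stands where it was. The weight was clear of every move and is partly hidden by the arm in the last picture.
- **Lever:** the fingertips were at about 74.2 mm, against 74 mm for half-way. The average push was about 6.2 N, against 6 N expected, though single readings varied from 5.0 to 6.2 N. There was also a steady sideways force of about 4 N from friction on the pad.
- **Pad against gauge:** the scene view agrees with the pad being level with the gauge top, but only to a few millimetres. The half-way height rests mainly on the arm's own position and force readings.

**Disagreements:** the top camera put the short jar about 7 mm and the pockets about 3.5 mm away from where the wrist camera did. I went with the wrist camera, which the scene view supported for the short jar and a half-turn repeat view supported for the pockets. By the wrist camera, the short jar stands about 1.5 mm off centre in its pocket.

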